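# Set the audiometer level and sound the tone

## Robot

A 6-joint arm with a two-finger parallel gripper is mounted at the origin on the work surface. World frame = base frame: x ahead of the robot, y to its left, z up, the work surface at z = 0. Lengths are in mm, angles in rad, forces in N, time in s.
With the tool pointing down it reaches from about 350 to 775 mm from the base axis. Payload 7.3 kg.
Tool frame: the origin (TCP) lies at the very end of the fingers, on their centre line; the grasp point (between the pads) lies 19 mm behind it; z points along the fingers, y is the line along which they close (so a half turn about z gives the same grasp; the last joint's range is limited). The gripper opens to 92 mm and grips with 3 to 60 N. Pads are 19 mm wide; open, the fingers measure 130 mm over their backs; the gripper's body (75 mm by 190 mm) begins 47 mm behind the grasp point.
Start: joints at [-1.411, 0.342, 1.524, -0, 1.275, -0.146], TCP at [158.077, -500.656, 226.741] pointing down, gripper open.
Joint ranges: [-2.53, 2.53], [-0.77, 2.02], [0.04, 2.7], [-1, 4.14], [0.28, 2.66], [-3.11, 3.11]. Speed limits (rad/s): [2.57, 2.57, 3.14, 3.14, 3.14, 3.14].

## Interface

Orientations are given as [roll, pitch, yaw] about the fixed x, y, z axes, in that order (R = Rz(yaw) Ry(pitch) Rx(roll)).
In Python, from plant import bot gives the robot as it stands.
- The arm moves only by the tool jog_arm, never from a script. Its argument "targets" is a list of rows, each an object with "xyz": the shift along the tool's x, y, z as a fraction of full scale, a list of three; "spin": the turn about the tool's z as a fraction of full scale. In form: [{"xyz": [x, y, z], "spin": spin}, ...]. A call has exactly 10 rows; each row shifts and turns the commanded pose from where the row before left it, along the tool's axes as they then stand; what a row does not reach is not made up. Full scale, the value 1, is 80 mm for a shift and 0.1 rad for a turn. A row lasts 1/8 s, in which the tool goes at most 62.5 mm and 10.7 degrees, less where a joint would pass 70% of its speed; a pose out of reach is approached as far as the arm can. A call with a number of a shift or a turn outside -1 to 1 is refused whole. A call with a gripper value outside its range is refused whole. "gripper" is the opening in per cent of the stroke, from 0 (shut) to 100 (fully open), set as the call begins (left out, the last holds). The fingers move at their own pace and stop on an object; the grip force is fixed at half the most. Time passes only in rows, so rows that do not move let the fingers close, or fill a call up. It gives the time, the measured TCP pose, the force, the opening and the grip force at its end, in the units of the state.
- bot.get_obs(): the state, without advancing time (a new reading comes with each control period).
- bot.capture(name): name is "scene" or "top"; returns the picture (384x512x3 uint8, blue, green, red); there is no depth.
- bot.get_calibration(name): a dict with "vfov" (degrees; the focal length in pixels is half the picture's height over the tangent of half this angle, whatever the lens; pixels are square), "cx", "cy" (the principal point, pixels), "k1" (the pictures are not rectified: a ray, as slopes to the right and down, at radius r is drawn at 1 + k1 r^2 times it, then the intrinsics apply), "eye" and "rotation" of the camera in the world. Camera axes: x right, y down, z forward; pixel columns grow to the right and rows downward; lengths in mm; the calibration is good to about 2 mm. A picture is of the moment at which its call begins. get_calibration takes no time and is no camera call.
- bot.close_job(): hands the job in; it is judged then, once.
The state is a dict: "time": time; "joint_positions": joint angles; "dq": joint speeds; "tau": joint torques, N m; "tool_pos": TCP position; "tcp_rot": TCP orientation; "contact_force": force on the tool from outside, world axes, zero at the start; "moment": the same for the moment, N m; "grip_width": finger opening in mm; "finger_force": force on a finger pad.
Only numpy, scipy, OpenCV 4.12 (cv2) and the standard library are available. Lean on these libraries where they do the work, as an engineer would, in place of code of your own. Each camera call takes 0.05 s, during which the arm holds its last target. There are 200 camera calls.

## Task

The audiometer's tall level dial is locked until it is pressed down: feel your way down past its loose play and press it just firmly enough to free it, never hard down (about 16 newtons is right), and turn it clockwise, click by click, to the fifth click up from its lowest setting (the sixth tick of the scale), without ever going past that click. Let it spring back up locked there, then gently press the wide tone key right down and let it come up again. Leave the other things on the desk where they are.

Things in the scene. Friction and masses are not known exactly. Their poses are not given: they have to be found in the camera images.
- console: White audiometer console with blue side cheeks, 240 x 320 mm (x by y), fixed, flat level panel. Origin at the middle of its footprint, 60 mm below the panel's top (its feet are adjustable, so the height differs by up to 10 mm either way from start to start). Its x axis points away from the operator. The dial's axis is at (-5, +75) mm in its frame, the middle of the tone key at (-45, -85) mm. The panel carries nothing else that stands more than 3 mm high.
- dial_grip (a point): Point on the dial's vertical axis, 12 mm below the dial's flat top and, with the dial up, 42 mm above the panel: the height to grip. The dial is a round black knurled plastic knob, 44 mm across and 40 mm tall (its underside 14 mm above the panel), with a 54 mm skirt of 4 mm at the foot and a white pointer on its top and skirt. It can be gripped across any diameter and may be regripped; 60 mm round it is clear. The point rides down and turns with the dial.
- dial (a joint): Angle of the dial in rad, growing clockwise from above; 0 is the lowest setting (the anticlockwise stop; pointer at the first tick, on the far left), one click is 0.5236 (30 degrees), nine ticks, so 4.19 is the upper stop. A spring detent of about 0.1 N m pulls it into the nearest click. Wanted: 5 clicks = 2.618. It starts resting in one of clicks 0 to 3.
- dial_press (a joint): How far the dial is pressed down, in m, 0 when up. A soft spring (3 N, growing 0.1 N per mm) returns it. After a free play of 0.5 to 9 mm, which differs from start to start, it meets a stiff spring (4 N per mm). A tooth locks the dial (it plays less than a third of a click) until that spring is squashed 2.5 mm: 13 to 14 N in all. Within 9 degrees of a click it comes up and locks.
- end_spring (a joint): How far the stiff spring under the dial is squashed, in m: 0 until the dial meets it. From 0.0025 the dial is free to turn; beyond 0.0037 (a press of 18 to 19 N) it is pressed too hard. A press of about 16 N is right all the time while turning.
- tone_key (a joint): How far the tone key is pressed, in m: 0 up, 0.006 fully down; the tone sounds from 0.003. Its spring pushes back with about 2 N at first, 4 N at 3 mm and 6 N when fully down.
- tone_top (a point): Middle of the top face of the tone key, a plain grey key 30 x 60 mm (x by y of the console) that stands 10 mm above the panel on the console's near right part.
- mouse: Black computer mouse, 100 x 58 x 32 mm, loose on the desk to the right; origin under its middle.
- tip_jar: Clear lidded jar for ear tips, 60 mm across, 75 mm tall, loose on the desk to the left; origin under its middle.
- coupler: Stepped steel calibration coupler, 44 mm across, 36 mm tall, loose on the desk to the left; origin under its middle.

How it is judged (in metres and radians):
On the way, in this order (a step that is already met when the one before it is completed fails the run):
1. the dial has sprung back up and is locked at the fifth click (value of joint dial between 2.488 and 2.748 rad and value of joint dial_press below 0.0012 m), for 0.2 s.
2. the tone key is pressed down with the dial locked there (value of joint dial between 2.458 and 2.778 rad and value of joint dial_press below 0.0015 m and value of joint tone_key above 0.003 m), for 0.05 s.
At the end, for the whole second after the job is handed in: The dial rests at the fifth click (2.618 rad within 0.13), up and locked (pressed less than 1.2 mm), after which the tone key has been pressed (3 mm or more) and has come back up (within 1 mm); the bystanders are where they were (within 20 mm) (all of step 1 and value of joint tone_key below 0.001 m); the robot touches nothing.
It fails at once if the dial is pressed too hard (its stiff spring squashed more than 3.7 mm) (value of joint end_spring above 0.0037 m).
It fails at once if the dial is turned past the fifth click (more than 0.3 rad beyond) (value of joint dial above 2.918 rad).
It fails at once if the tone sounds while the dial is not locked at the fifth click (value of joint tone_key above 0.003 m and not (value of joint dial between 2.458 and 2.778 rad and value of joint dial_press below 0.0015 m)).
It fails at once if the tone key is pressed with more than 20 N (contact force between tone_key and anything else above 20 N).
It fails at once if the mouse, the jar or the coupler is moved more than 20 mm (distance of any of mouse, tip_jar, coupler from where it was at the start of the episode above 0.02 m).
It also fails if it takes over 67 s, if anything falls off the work surface, if the arm or the gripper's body presses on something with over 40 N, if the wrist force passes 120 N, or if a joint passes its speed limit or range.

## Working session

There is one attempt and no reset: what is moved stays moved. The work goes in short steps, Python scripts to look and compute and a tool call to move; the robot and the scene stay as the last step left them, time stands still between calls to the robot, and variables do not carry over. Pictures are saved under pics/ and viewed, at most 10 in all, crops included, and the job is handed in when it is done.

Besides the shell and the picture viewer there is one more tool, called by a JSON object that holds its "fn" and its "kwargs", one argument or row to a line. jog_arm: Moves the arm, as the interface text tells. Shift numbers are shares of 80 mm and turn numbers shares of 0.1 rad, none past 1 either way. Its arguments: {"type":"object","properties":{"targets":{"type":"array","items":{"type":"object","properties":{"xyz":{"type":"array","items":{"type":"number"}},"spin":{"type":"number"}}}},"gripper":{"type":"number"}},"required":["targets"]}

```bash
ls; mkdir -p pics
python3 - <<'E'
from plant import bot
import cv2,numpy as np
o=bot.get_obs();print({k:np.round(v,3) for k,v in o.items()})
ims=[]
for n in("scene","top"):
    im=bot.capture(n);cv2.imwrite(f"pics/{n}0.png",im);c=bot.get_calibration(n);print(n,c)
E
```

```text
pics
{'time': np.float64(0.0), 'joint_positions': array([-1.411,  0.343,  1.525,  0.   ,  1.275, -0.146]), 'dq': array([-0.001, -0.   , -0.001,  0.   ,  0.   ,  0.002]), 'tau': array([ 1.0000e-03, -4.3123e+01, -2.4422e+01,  7.2000e-02,  5.6000e-02,
       -0.0000e+00]), 'tool_pos': array([ 158.009, -500.232,  226.049]), 'tcp_rot': array([-3.14 , -0.   ,  0.306]), 'contact_force': array([-0.23 , -0.102, -0.264]), 'moment': array([ 0.017, -0.   , -0.041]), 'finger_force': np.float64(0.0), 'grip_width': np.float64(91.834)}
scene {'vfov': 48.1190181778245, 'cx': 261.2874273565856, 'cy': 193.6793571096955, 'k1': -0.08826572346374599, 'eye': array([1196.32284187,  126.07570103, 1051.03086163]), 'rotation': array([-2.52989587, -0.00758322,  1.7798597 ])}
top {'vfov': 47.06751848512232, 'cx': 251.68511399802205, 'cy': 198.80794801025468, 'k1': -0.1454827237413717, 'eye': array([ 473.72883452,  -19.0805586 , 1264.24521556]), 'rotation': array([-3.07993028,  0.00916821, -1.57218449])}
```

View pics/top0.png

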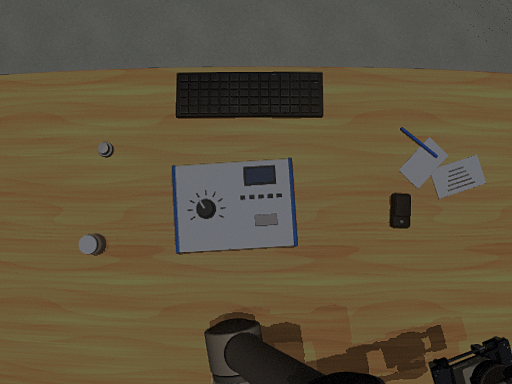

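View pics/scene0.png

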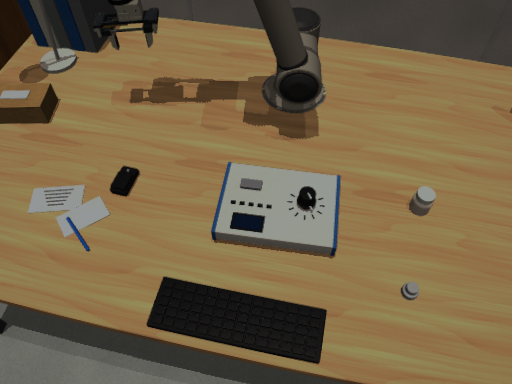

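```bash
cat > h.py <<'E'
import cv2,numpy as np
from plant import bot
from scipy.spatial.transform import Rotation as R
def rays(n,px):
    c=bot.get_calibration(n);f=192/np.tan(np.radians(c["vfov"]/2))
    K=np.array([[f,0,c["cx"]],[0,f,c["cy"]],[0,0,1]])
    u=cv2.undistortPoints(np.float64(px).reshape(-1,1,2),K,np.array([c["k1"],0,0,0])).reshape(-1,2)
    d=np.c_[u,np.ones(len(u))]@R.from_euler("xyz",c["rotation"]).as_matrix().T
    return np.array(c["eye"]),d
def plane(n,px,z):
    e,d=rays(n,px);return e+d*((z-e[2])/d[:,2])[:,None]
def tri(p,q):
    (e,d),(g,h)=rays("top",[p]),rays("scene",[q]);d,h=d[0],h[0]
    s=np.linalg.lstsq(np.c_[d,-h],g-e,rcond=None)[0];a,b=e+s[0]*d,g+s[1]*h
    return (a+b)/2,np.linalg.norm(a-b)
E
python3 - <<'E'
from h import *
t=cv2.imread("pics/top0.png");s=cv2.imread("pics/scene0.png")
for n,im,(x0,y0,x1,y1) in(("top",t,(160,150,310,262)),("scene",s,(205,155,350,258))):
    hsv=cv2.cvtColor(im,cv2.COLOR_BGR2HSV)
    roi=np.zeros(im.shape[:2],np.uint8);roi[y0:y1,x0:x1]=255
    w=((hsv[...,1]<40)&(hsv[...,2]>100)).astype(np.uint8)*255&roi
    b=cv2.inRange(hsv,(100,120,40),(130,255,255))&roi
    for nm,m in(("white",w),("blue",b)):
        for c in cv2.findContours(m,0,2)[0]:
            if cv2.contourArea(c)>40:
                r=cv2.minAreaRect(c);print(n,nm,cv2.contourArea(c),np.round(cv2.boxPoints(r),1).tolist())
    cv2.imwrite(f"pics/{n}_c.png",cv2.resize(im[y0:y1,x0:x1],None,fx=5,fy=5,interpolation=2))
E
```

```text
top white 9591.0 [[174.10000610351562, 165.1999969482422], [288.0, 158.1999969482422], [293.29998779296875, 244.8000030517578], [179.39999389648438, 251.8000030517578]]
top blue 145.0 [[171.10000610351562, 166.10000610351562], [174.0, 165.89999389648438], [179.0, 252.0], [176.10000610351562, 252.1999969482422]]
top blue 183.5 [[288.1000061035156, 158.10000610351562], [291.29998779296875, 157.8000030517578], [297.1000061035156, 244.89999389648438], [293.8999938964844, 245.10000610351562]]
scene white 7868.5 [[214.60000610351562, 232.3000030517578], [223.60000610351562, 161.10000610351562], [340.8999938964844, 175.89999389648438], [331.8999938964844, 247.10000610351562]]
scene blue 125.5 [[330.8999938964844, 254.0], [337.29998779296875, 175.89999389648438], [341.29998779296875, 176.1999969482422], [335.0, 254.3000030517578]]
scene blue 124.0 [[209.8000030517578, 238.1999969482422], [225.0, 162.0], [230.0, 163.0], [214.8000030517578, 239.1999969482422]]
```

View pics/top_c.png

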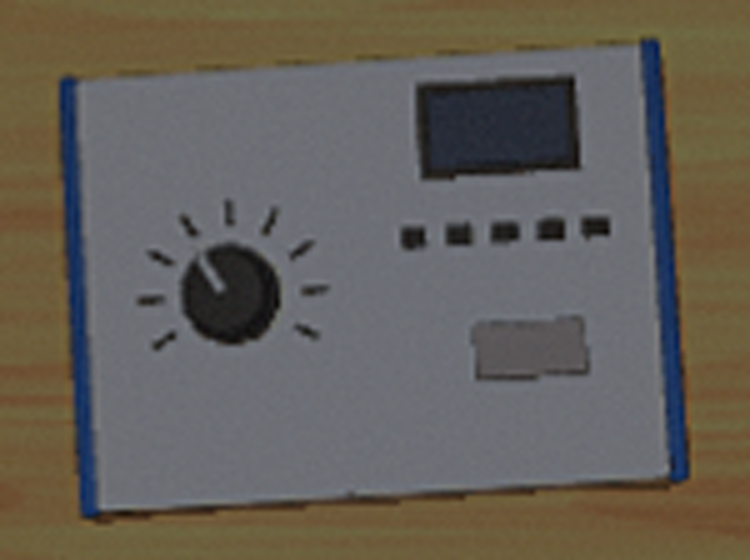

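View pics/scene_c.png

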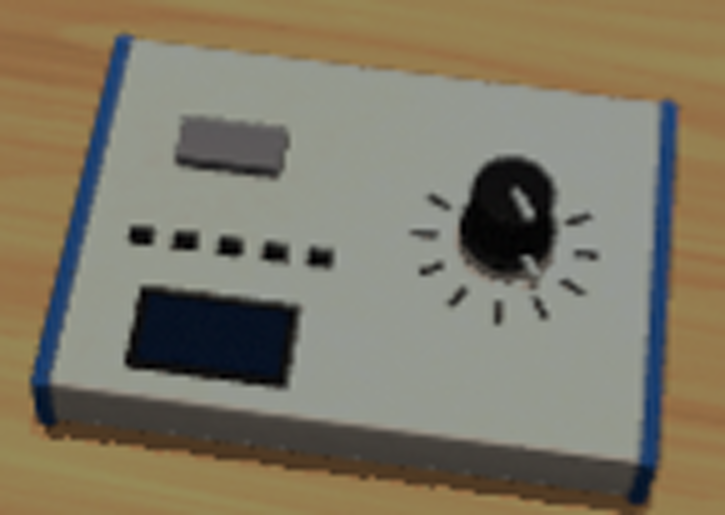

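The top crop shows the dial at about (206,208) with its pointer at the 4th tick (click 3), and the key at about (266,220). The scene crop agrees: dial top about (307,193), key top about (252,183).

Run:
```python
from h import *
T=lambda x,y:(160+(x-2)/5,150+(y-2)/5)
S=lambda x,y:(205+(x-2)/5,155+(y-2)/5)
P={}
for n,a,b in(("scrTL",(417,86),(287,385)),("scrTR",(575,77),(125,365)),("scrBR",(580,168),(147,288)),("scrBL",(423,178),(300,302)),
 ("b1",(413,237),(320,257)),("b5",(596,226),(142,235)),("t1",(163,341),(579,218)),("t9",(307,332),(438,201)),("t5",(229,212),(498,312)),("key",(531,348),(233,138)),("dialtop",(228,290),(512,193))):
    p,e=tri(T(*a),S(*b));P[n]=p;print(n,p.round(1),round(e,1))
z=np.mean([P[k][2] for k in("scrTL","scrTR","scrBR","scrBL","b1","b5","t1","t9","t5")]);print("panel z",z)
for n,q in(("top",[(171.3,165.8),(291.1,157.8),(297,244.9),(176.3,252.2)]),):
    c=plane(n,q,z);print(c.round(1),"centre",c.mean(0).round(1))
    d=(c[0]+c[3]-c[1]-c[2]);yaw=np.arctan2(-d[0],d[1]);d2=(c[0]+c[1]-c[2]-c[3]);print("yaw",yaw,np.arctan2(d2[1],d2[0]),np.linalg.norm(d)/2,np.linalg.norm(d2)/2)
    for yw in(yaw,):
        M=np.array([[np.cos(yw),-np.sin(yw)],[np.sin(yw),np.cos(yw)]])
        print("dial",c.mean(0)[:2]+M@[-5,75],"key",c.mean(0)[:2]+M@[-45,-85])
print("dial top@z",plane("top",[T(228,290)],z+54),plane("scene",[S(512,193)],z+54),"key",plane("top",[T(531,348)],z+10),plane("scene",[S(233,138)],z+10))
ticks=[(163,341),(150,300),(160,257),(190,224),(229,212),(270,220),(303,249),(315,290),(307,332)]
tp=plane("top",[T(*q) for q in ticks],z);cc=cv2.fitEllipse(np.float32(tp[:,:2]))[0];print("tick circle",cc)
```

```text
scrTL [636.   16.2  62.3] 1.2
scrTR [641.1 -70.9  60.2] 0.9
scrBR [590.7 -72.5  59. ] 2.8
scrBL [585.   12.7  64.5] 1.0
b1 [552.9  17.8  62.8] 0.1
b5 [558.8 -82.   61.5] 0.6
t1 [496.3 154.4  62.4] 0.5
t9 [501.2  75.4  61.8] 0.7
t5 [566.9 119.   61.9] 0.4
key [491.9 -45.6  74.2] 1.3
dialtop [521.9 114.5 110.3] 2.0
panel z 61.83353592085533
[[ 639.9  214.1   61.8]
 [ 660.9 -116.8   61.8]
 [ 422.1 -131.3   61.8]
 [ 402.1  198.2   61.8]] centre [531.2  41.   61.8]
yaw 0.06193116811528975 0.06361748549264372 330.8191517322649 238.7689608054367
dial [521.61175535 115.5749789 ] key [491.59109407 -46.59394505]
dial top@z [[521.86381802 112.88593831 115.83353592]] [[525.69184416 115.52539139 115.83353592]] key [[492.07342195 -46.32394379  71.83353592]] [[490.06990832 -45.40132093  71.83353592]]
tick circle (521.3086547851562, 116.4984359741211)
```

{"fn": "jog_arm", "kwargs": {
  "targets": [
    {"xyz": [0.333,-0.299,0],"spin": 0},
    {"xyz": [0.333,-0.299,0],"spin": 0},
    {"xyz": [0.333,-0.299,0],"spin": 0},
    {"xyz": [0.333,-0.299,0],"spin": 0},
    {"xyz": [0.333,-0.299,0],"spin": 0},
    {"xyz": [0.333,-0.299,0],"spin": 0},
    {"xyz": [0.333,-0.299,0],"spin": 0},
    {"xyz": [0.333,-0.299,0],"spin": 0},
    {"xyz": [0.333,-0.299,0],"spin": 0},
    {"xyz": [0.333,-0.299,0],"spin": 0}
  ],
  "gripper": 100
}}

```text
time: 1.35
tool_pos: [340.4, -191.2, 226.6]
tcp_rot: [-3.141, 0.0, 0.306]
contact_force: [0.9, 0.6, -0.4]
grip_width: 91.6
finger_force: 0.0
```

{"fn": "jog_arm", "kwargs": {
  "targets": [
    {"xyz": [0.333,-0.299,0.1],"spin": 0},
    {"xyz": [0.333,-0.299,0.1],"spin": 0},
    {"xyz": [0.333,-0.299,0.1],"spin": 0},
    {"xyz": [0.333,-0.299,0.1],"spin": 0},
    {"xyz": [0.333,-0.299,0.1],"spin": 0},
    {"xyz": [0.333,-0.299,0.1],"spin": 0},
    {"xyz": [0.333,-0.299,0.1],"spin": 0},
    {"xyz": [0.333,-0.299,0.1],"spin": 0},
    {"xyz": [0.333,-0.299,0.1],"spin": 0},
    {"xyz": [0.333,-0.299,0],"spin": 0}
  ]
}}

```text
time: 2.6
tool_pos: [522.0, 117.0, 153.6]
tcp_rot: [-3.141, 0.002, 0.306]
contact_force: [0.0, -0.5, 0.6]
grip_width: 91.8
finger_force: 0.0
```

{"fn": "jog_arm", "kwargs": {
  "targets": [
    {"xyz": [-0.012,0.016,0.1],"spin": 0},
    {"xyz": [0,0,0.1],"spin": 0},
    {"xyz": [0,0,0.1],"spin": 0},
    {"xyz": [0,0,0.1],"spin": 0},
    {"xyz": [0,0,0.1],"spin": 0},
    {"xyz": [0,0,0.1],"spin": 0},
    {"xyz": [0,0,0.1],"spin": 0},
    {"xyz": [0,0,0.1],"spin": 0},
    {"xyz": [0,0,0.02],"spin": 0},
    {"xyz": [0,0,0],"spin": 0}
  ]
}}

```text
time: 3.85
tool_pos: [521.7, 114.5, 89.0]
tcp_rot: [3.142, 0.0, 0.306]
contact_force: [0.5, 0.8, 0.2]
grip_width: 91.8
finger_force: 0.0
```

{"fn": "jog_arm", "kwargs": {
  "targets": [
    {"xyz": [0,0,0],"spin": 0},
    {"xyz": [0,0,0],"spin": 0},
    {"xyz": [0,0,0],"spin": 0},
    {"xyz": [0,0,0],"spin": 0},
    {"xyz": [0,0,0],"spin": 0},
    {"xyz": [0,0,0],"spin": 0},
    {"xyz": [0,0,0],"spin": 0},
    {"xyz": [0,0,0],"spin": 0},
    {"xyz": [0,0,0],"spin": 0},
    {"xyz": [0,0,0],"spin": 0}
  ],
  "gripper": 0
}}

```text
time: 5.1
tool_pos: [521.5, 114.9, 89.2]
tcp_rot: [-3.141, -0.0, 0.306]
contact_force: [-2.2, 5.4, 2.8]
grip_width: 43.4
finger_force: 30.0
```

Run:
```python
from h import *
o=bot.get_obs();print({k:np.round(v,3) for k,v in o.items()})
s=bot.capture("scene")
cv2.imwrite("pics/s1.png",cv2.resize(s[100:270,200:360],None,fx=3.5,fy=3.5,interpolation=2))
```

```text
{'time': np.float64(5.1), 'joint_positions': array([7.300e-02, 5.080e-01, 1.681e+00, 1.000e-03, 9.520e-01, 1.338e+00]), 'dq': array([-0.001, -0.   ,  0.   ,  0.002, -0.002, -0.002]), 'tau': array([-2.8620e+00, -4.5481e+01, -1.9830e+01, -1.2290e+00, -5.2400e-01,
        7.0000e-03]), 'tool_pos': array([521.462, 114.935,  89.199]), 'tcp_rot': array([-3.141, -0.   ,  0.306]), 'contact_force': array([-2.196,  5.427,  2.795]), 'moment': array([0.858, 0.292, 0.001]), 'finger_force': np.float64(29.986), 'grip_width': np.float64(43.377)}
```

View pics/s1.png

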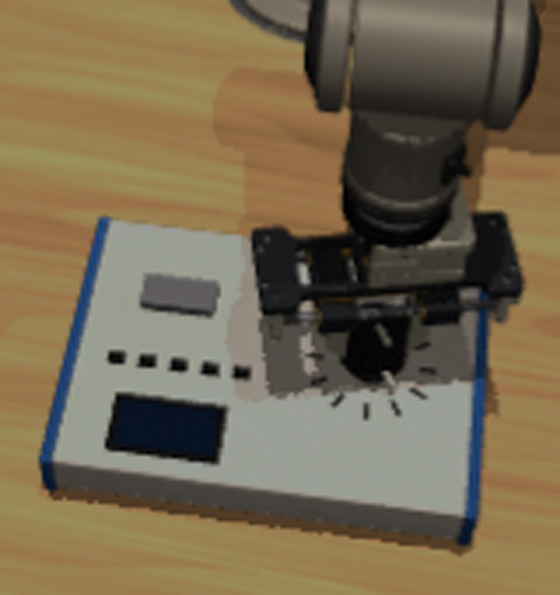

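The dial is gripped (43.4 mm opening, pads at 30 N) with a small sideways preload. I'll ease that off and feel downwards.

{"fn": "jog_arm", "kwargs": {
  "targets": [
    {"xyz": [0,-0.01,0],"spin": 0},
    {"xyz": [0,0,0],"spin": 0},
    {"xyz": [0,0,0.005],"spin": 0},
    {"xyz": [0,0,0.005],"spin": 0},
    {"xyz": [0,0,0.005],"spin": 0},
    {"xyz": [0,0,0.005],"spin": 0},
    {"xyz": [0,0,0.005],"spin": 0},
    {"xyz": [0,0,0],"spin": 0},
    {"xyz": [0,0,0],"spin": 0},
    {"xyz": [0,0,0],"spin": 0}
  ]
}}

```text
time: 6.4
tool_pos: [521.4, 115.1, 87.1]
tcp_rot: [3.141, -0.0, 0.306]
contact_force: [-1.0, 0.1, 2.6]
grip_width: 43.3
finger_force: 30.0
```

{"fn": "jog_arm", "kwargs": {
  "targets": [
    {"xyz": [0,0,0.005],"spin": 0},
    {"xyz": [0,0,0.005],"spin": 0},
    {"xyz": [0,0,0.005],"spin": 0},
    {"xyz": [0,0,0.005],"spin": 0},
    {"xyz": [0,0,0.005],"spin": 0},
    {"xyz": [0,0,0],"spin": 0},
    {"xyz": [0,0,0],"spin": 0},
    {"xyz": [0,0,0],"spin": 0},
    {"xyz": [0,0,0],"spin": 0},
    {"xyz": [0,0,0],"spin": 0}
  ]
}}

```text
time: 7.65
tool_pos: [521.4, 115.1, 85.2]
tcp_rot: [3.141, -0.0, 0.306]
contact_force: [-1.0, -1.2, 5.2]
grip_width: 43.8
finger_force: 30.0
```

{"fn": "jog_arm", "kwargs": {
  "targets": [
    {"xyz": [0,0,0.005],"spin": 0},
    {"xyz": [0,0,0.005],"spin": 0},
    {"xyz": [0,0,0.0025],"spin": 0},
    {"xyz": [0,0,0],"spin": 0},
    {"xyz": [0,0,0],"spin": 0},
    {"xyz": [0,0,0],"spin": 0},
    {"xyz": [0,0,0],"spin": 0},
    {"xyz": [0,0,0],"spin": 0},
    {"xyz": [0,0,0],"spin": 0},
    {"xyz": [0,0,0],"spin": 0}
  ]
}}

```text
time: 8.9
tool_pos: [521.5, 115.2, 84.5]
tcp_rot: [3.141, -0.0, 0.306]
contact_force: [-1.3, -1.9, 7.5]
grip_width: 43.7
finger_force: 30.0
```

Run:
```python
from h import *
o=bot.get_obs();print({k:np.round(o[k],2) for k in("tool_pos","contact_force","moment")})
```

```text
{'tool_pos': array([521.48, 115.16,  84.5 ]), 'contact_force': array([-1.27, -1.86,  7.47]), 'moment': array([-0.39,  0.23,  0.01])}
```

{"fn": "jog_arm", "kwargs": {
  "targets": [
    {"xyz": [0,0,0.005],"spin": 0},
    {"xyz": [0,0,0.005],"spin": 0},
    {"xyz": [0,0,0.005],"spin": 0},
    {"xyz": [0,0,0.005],"spin": 0},
    {"xyz": [0,0,0],"spin": 0},
    {"xyz": [0,0,0],"spin": 0},
    {"xyz": [0,0,0],"spin": 0},
    {"xyz": [0,0,0],"spin": 0},
    {"xyz": [0,0,0],"spin": 0},
    {"xyz": [0,0,0],"spin": 0}
  ]
}}

```text
time: 10.15
tool_pos: [521.5, 115.2, 83.4]
tcp_rot: [3.141, -0.001, 0.306]
contact_force: [-3.2, -1.2, 11.6]
grip_width: 43.3
finger_force: 30.0
```

{"fn": "jog_arm", "kwargs": {
  "targets": [
    {"xyz": [0,0,0.005],"spin": 0},
    {"xyz": [0,0,0.005],"spin": 0},
    {"xyz": [0,0,0.005],"spin": 0},
    {"xyz": [0,0,0.005],"spin": 0},
    {"xyz": [0,0,0],"spin": 0},
    {"xyz": [0,0,0],"spin": 0},
    {"xyz": [0,0,0],"spin": 0},
    {"xyz": [0,0,0],"spin": 0},
    {"xyz": [0,0,0],"spin": 0},
    {"xyz": [0,0,0],"spin": 0}
  ]
}}

```text
time: 11.4
tool_pos: [521.6, 115.2, 82.4]
tcp_rot: [3.141, -0.001, 0.306]
contact_force: [-3.7, -1.6, 16.7]
grip_width: 43.3
finger_force: 30.0
```

Run:
```python
from h import *
o=bot.get_obs();print({k:np.round(o[k],2) for k in("tool_pos","contact_force","moment","tcp_rot")})
```

```text
{'tool_pos': array([521.64, 115.17,  82.36]), 'contact_force': array([-3.74, -1.58, 16.71]), 'moment': array([-0.44,  0.76, -0.04]), 'tcp_rot': array([ 3.14, -0.  ,  0.31])}
```

{"fn": "jog_arm", "kwargs": {
  "targets": [
    {"xyz": [-0.004,0,-0.0025],"spin": 0},
    {"xyz": [0,0,0],"spin": 0.5},
    {"xyz": [0,0,0],"spin": 0.5},
    {"xyz": [0,0,0],"spin": 0.5},
    {"xyz": [0,0,0],"spin": 0.5},
    {"xyz": [0,0,0],"spin": 0.5},
    {"xyz": [0,0,0],"spin": 0},
    {"xyz": [0,0,0],"spin": 0},
    {"xyz": [0,0,0],"spin": 0},
    {"xyz": [0,0,0],"spin": 0}
  ]
}}

```text
time: 12.65
tool_pos: [521.4, 115.5, 82.5]
tcp_rot: [-3.141, -0.002, 0.056]
contact_force: [-4.0, 0.2, 15.1]
grip_width: 42.9
finger_force: 30.0
```

Run:
```python
from h import *
o=bot.get_obs();print({k:np.round(o[k],2) for k in("tool_pos","contact_force","moment","tcp_rot")})
s=bot.capture("scene")
cv2.imwrite("pics/s2.png",cv2.resize(s[175:235,280:335],None,fx=9,fy=9,interpolation=2))
```

```text
{'tool_pos': array([521.4 , 115.49,  82.52]), 'contact_force': array([-4.  ,  0.16, 15.08]), 'moment': array([-0.08,  0.68,  0.04]), 'tcp_rot': array([-3.14, -0.  ,  0.06])}
```

View pics/s2.png

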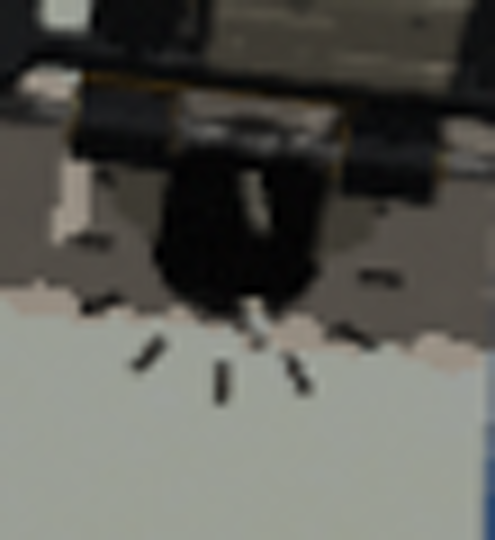

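The pointer on the skirt has moved to between ticks 4 and 5, so the dial is free and turning with the grip.

{"fn": "jog_arm", "kwargs": {
  "targets": [
    {"xyz": [0,0,0.002],"spin": 0},
    {"xyz": [0,0,0],"spin": 0.45},
    {"xyz": [0,0,0],"spin": 0.45},
    {"xyz": [0,0,0],"spin": 0.45},
    {"xyz": [0,0,0],"spin": 0.45},
    {"xyz": [0,0,0],"spin": 0.45},
    {"xyz": [0,0,0],"spin": 0.45},
    {"xyz": [0,0,0],"spin": 0},
    {"xyz": [0,0,0],"spin": 0},
    {"xyz": [0,0,0],"spin": 0}
  ]
}}

```text
time: 13.95
tool_pos: [521.4, 115.9, 82.4]
tcp_rot: [-3.14, -0.001, -0.214]
contact_force: [-4.1, 2.7, 16.7]
grip_width: 43.4
finger_force: 30.0
```

{"fn": "jog_arm", "kwargs": {
  "targets": [
    {"xyz": [0,0,-0.002],"spin": 0},
    {"xyz": [0,0,0],"spin": 0.45},
    {"xyz": [0,0,0],"spin": 0.45},
    {"xyz": [0,0,0],"spin": 0.45},
    {"xyz": [0,0,0],"spin": 0.45},
    {"xyz": [0,0,0],"spin": 0.45},
    {"xyz": [0,0,0],"spin": 0.45},
    {"xyz": [0,0,0],"spin": 0},
    {"xyz": [0,0,0],"spin": 0},
    {"xyz": [0,0,0],"spin": 0}
  ]
}}

```text
time: 15.2
tool_pos: [521.5, 116.3, 82.6]
tcp_rot: [-3.139, -0.001, -0.484]
contact_force: [-4.1, 4.8, 15.9]
grip_width: 43.4
finger_force: 30.0
```

{"fn": "jog_arm", "kwargs": {
  "targets": [
    {"xyz": [-0.006,-0.004,0],"spin": 0},
    {"xyz": [0,0,0],"spin": 0.43},
    {"xyz": [0,0,0],"spin": 0.43},
    {"xyz": [0,0,0],"spin": 0.43},
    {"xyz": [0,0,0],"spin": 0.43},
    {"xyz": [0,0,0],"spin": 0.43},
    {"xyz": [0,0,0],"spin": 0.43},
    {"xyz": [0,0,0],"spin": 0},
    {"xyz": [0,0,0],"spin": 0},
    {"xyz": [0,0,0],"spin": 0}
  ]
}}

```text
time: 16.45
tool_pos: [521.6, 116.7, 82.7]
tcp_rot: [-3.139, -0.001, -0.742]
contact_force: [-2.0, 3.9, 14.9]
grip_width: 43.7
finger_force: 30.0
```

Run:
```python
from h import *
o=bot.get_obs();print({k:np.round(o[k],2) for k in("tool_pos","contact_force","moment","tcp_rot")})
s=bot.capture("scene")
cv2.imwrite("pics/s3.png",cv2.resize(s[175:235,280:335],None,fx=9,fy=9,interpolation=2))
```

```text
{'tool_pos': array([521.6 , 116.66,  82.66]), 'contact_force': array([-2.  ,  3.94, 14.87]), 'moment': array([ 0.54,  0.53, -0.03]), 'tcp_rot': array([-3.14, -0.  , -0.74])}
```

View pics/s3.png

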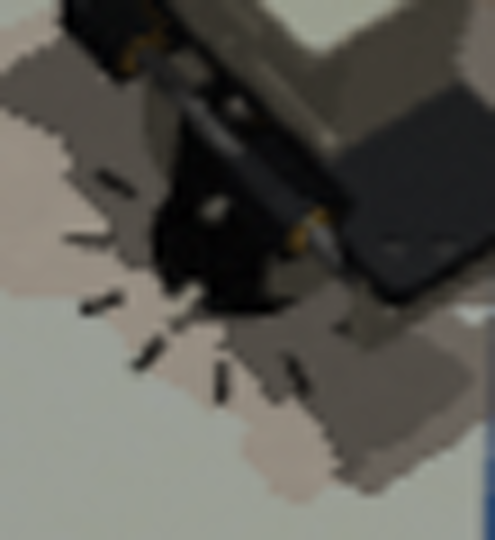

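The skirt pointer at (187,305) points at the sixth tick (148,352). Let it rise and release.

{"fn": "jog_arm", "kwargs": {
  "targets": [
    {"xyz": [0,0,-0.01],"spin": 0},
    {"xyz": [0,0,-0.01],"spin": 0},
    {"xyz": [0,0,-0.015],"spin": 0},
    {"xyz": [0,0,-0.015],"spin": 0},
    {"xyz": [0,0,-0.015],"spin": 0},
    {"xyz": [0,0,-0.015],"spin": 0},
    {"xyz": [0,0,-0.015],"spin": 0},
    {"xyz": [0,0,-0.005],"spin": 0},
    {"xyz": [0,0,0],"spin": 0},
    {"xyz": [0,0,0],"spin": 0}
  ]
}}

```text
time: 17.75
tool_pos: [521.5, 116.7, 89.2]
tcp_rot: [-3.139, -0.0, -0.742]
contact_force: [1.6, 5.5, 3.9]
grip_width: 43.3
finger_force: 30.0
```

{"fn": "jog_arm", "kwargs": {
  "targets": [
    {"xyz": [0,0,0],"spin": 0},
    {"xyz": [0,0,0],"spin": 0},
    {"xyz": [0,0,0],"spin": 0},
    {"xyz": [0,0,0],"spin": 0},
    {"xyz": [0,0,0],"spin": 0},
    {"xyz": [0,0,0],"spin": 0},
    {"xyz": [0,0,0],"spin": 0},
    {"xyz": [0,0,0],"spin": 0},
    {"xyz": [0,0,0],"spin": 0},
    {"xyz": [0,0,0],"spin": 0}
  ],
  "gripper": 100
}}

```text
time: 19.0
tool_pos: [520.8, 115.6, 89.1]
tcp_rot: [3.142, -0.0, -0.742]
contact_force: [-0.7, 0.2, -0.3]
grip_width: 92.0
finger_force: 0.0
```

{"fn": "jog_arm", "kwargs": {
  "targets": [
    {"xyz": [0,0,-0.1],"spin": 0},
    {"xyz": [0,0,-0.1],"spin": 0},
    {"xyz": [0,0,-0.1],"spin": 0},
    {"xyz": [0,0,-0.1],"spin": 0},
    {"xyz": [0,0,-0.1],"spin": 0},
    {"xyz": [0,0,-0.1],"spin": 0},
    {"xyz": [0,0,-0.1],"spin": 0},
    {"xyz": [0,0,-0.1],"spin": 0},
    {"xyz": [0,0,0],"spin": 0},
    {"xyz": [0,0,0],"spin": 0}
  ]
}}

```text
time: 20.25
tool_pos: [520.6, 115.6, 152.9]
tcp_rot: [3.141, 0.0, -0.742]
contact_force: [0.3, 0.5, -0.6]
grip_width: 91.7
finger_force: 0.0
```

{"fn": "jog_arm", "kwargs": {
  "targets": [
    {"xyz": [0.11,0.173,0],"spin": 0},
    {"xyz": [0.11,0.173,0],"spin": 0},
    {"xyz": [0.11,0.173,0],"spin": 0},
    {"xyz": [0.11,0.173,0],"spin": 0},
    {"xyz": [0.11,0.173,0],"spin": 0},
    {"xyz": [0.11,0.173,0],"spin": 0},
    {"xyz": [0.11,0.173,0],"spin": 0},
    {"xyz": [0.11,0.173,0],"spin": 0},
    {"xyz": [0.11,0.173,0],"spin": 0},
    {"xyz": [0.11,0.173,0],"spin": 0}
  ],
  "gripper": 0
}}

```text
time: 21.5
tool_pos: [491.9, -46.9, 153.1]
tcp_rot: [3.142, -0.0, -0.742]
contact_force: [0.1, -0.0, 0.5]
grip_width: 0.9
finger_force: 0.0
```

{"fn": "jog_arm", "kwargs": {
  "targets": [
    {"xyz": [0,0,0.05],"spin": -0.8},
    {"xyz": [0,0,0.05],"spin": -0.8},
    {"xyz": [0,0,0.05],"spin": -0.8},
    {"xyz": [0,0,0.05],"spin": -0.8},
    {"xyz": [0,0,0.05],"spin": -0.8},
    {"xyz": [0,0,0.05],"spin": -0.8},
    {"xyz": [0,0,0.05],"spin": -0.8},
    {"xyz": [0,0,0.05],"spin": -0.8},
    {"xyz": [0,0,0.05],"spin": -0.8},
    {"xyz": [0,0,0.05],"spin": -0.8}
  ]
}}

```text
time: 22.75
tool_pos: [492.1, -46.4, 113.0]
tcp_rot: [3.141, -0.0, 0.06]
contact_force: [-0.2, -0.3, -0.3]
grip_width: 0.6
finger_force: 0.0
```

Run:
```python
from h import *
o=bot.get_obs();print({k:np.round(o[k],2) for k in("tool_pos","contact_force","grip_width","tcp_rot")})
a=bot.capture("scene")[150:260,205:350];b=bot.capture("top")[150:262,160:310]
f=lambda i:cv2.resize(i,(390,300),interpolation=2)
cv2.imwrite("pics/s4.png",np.hstack([f(a),f(b)]))
```

```text
{'tool_pos': array([492.06, -46.44, 113.  ]), 'contact_force': array([-0.24, -0.25, -0.29]), 'grip_width': np.float64(0.58), 'tcp_rot': array([ 3.14, -0.  ,  0.06])}
```

View pics/s4.png

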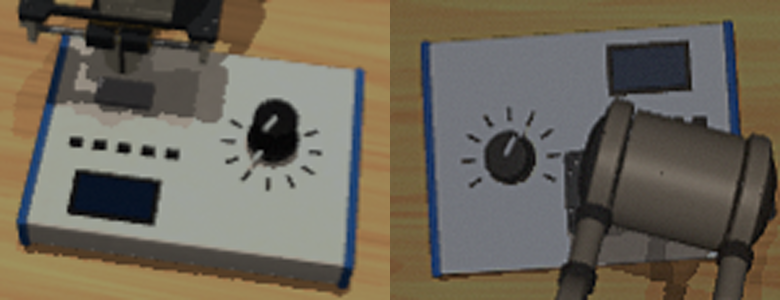

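The dial is up with its pointer on the sixth tick in both views, and the shut fingers are above the key. I'll lower onto it gently.

{"fn": "jog_arm", "kwargs": {
  "targets": [
    {"xyz": [0,0,0.06],"spin": 0},
    {"xyz": [0,0,0.06],"spin": 0},
    {"xyz": [0,0,0.06],"spin": 0},
    {"xyz": [0,0,0.06],"spin": 0},
    {"xyz": [0,0,0.06],"spin": 0},
    {"xyz": [0,0,0.06],"spin": 0},
    {"xyz": [0,0,0.06],"spin": 0},
    {"xyz": [0,0,0.02],"spin": 0},
    {"xyz": [0,0,0],"spin": 0},
    {"xyz": [0,0,0],"spin": 0}
  ]
}}

```text
time: 24.1
tool_pos: [492.2, -45.9, 78.1]
tcp_rot: [3.141, -0.0, 0.058]
contact_force: [0.8, 0.8, 0.5]
grip_width: 0.6
finger_force: 0.0
```

{"fn": "jog_arm", "kwargs": {
  "targets": [
    {"xyz": [0,0,0.01],"spin": 0},
    {"xyz": [0,0,0.01],"spin": 0},
    {"xyz": [0,0,0.01],"spin": 0},
    {"xyz": [0,0,0.01],"spin": 0},
    {"xyz": [0,0,0.01],"spin": 0},
    {"xyz": [0,0,0.01],"spin": 0},
    {"xyz": [0,0,0],"spin": 0},
    {"xyz": [0,0,0],"spin": 0},
    {"xyz": [0,0,0],"spin": 0},
    {"xyz": [0,0,0],"spin": 0}
  ]
}}

```text
time: 25.35
tool_pos: [492.1, -45.9, 73.1]
tcp_rot: [3.141, -0.0, 0.058]
contact_force: [-0.1, 0.2, 2.8]
grip_width: 0.3
finger_force: 1.0
```

{"fn": "jog_arm", "kwargs": {
  "targets": [
    {"xyz": [0,0,0.01],"spin": 0},
    {"xyz": [0,0,0.01],"spin": 0},
    {"xyz": [0,0,0.01],"spin": 0},
    {"xyz": [0,0,0.01],"spin": 0},
    {"xyz": [0,0,0.005],"spin": 0},
    {"xyz": [0,0,0],"spin": 0},
    {"xyz": [0,0,0],"spin": 0},
    {"xyz": [0,0,0],"spin": 0},
    {"xyz": [0,0,0],"spin": 0},
    {"xyz": [0,0,0],"spin": 0}
  ]
}}

```text
time: 26.6
tool_pos: [492.1, -45.9, 69.5]
tcp_rot: [3.141, -0.0, 0.058]
contact_force: [-1.7, -0.1, 4.8]
grip_width: 0.3
finger_force: 2.3
```

{"fn": "jog_arm", "kwargs": {
  "targets": [
    {"xyz": [0,0,0.005],"spin": 0},
    {"xyz": [0,0,0.005],"spin": 0},
    {"xyz": [0,0,0.005],"spin": 0},
    {"xyz": [0,0,0.005],"spin": 0},
    {"xyz": [0,0,0.005],"spin": 0},
    {"xyz": [0,0,0.005],"spin": 0},
    {"xyz": [0,0,0],"spin": 0},
    {"xyz": [0,0,0],"spin": 0},
    {"xyz": [0,0,0],"spin": 0},
    {"xyz": [0,0,0],"spin": 0}
  ]
}}

```text
time: 27.85
tool_pos: [492.1, -45.9, 67.5]
tcp_rot: [3.141, -0.0, 0.058]
contact_force: [-3.2, 1.1, 9.2]
grip_width: 0.2
finger_force: 4.4
```

{"fn": "jog_arm", "kwargs": {
  "targets": [
    {"xyz": [0,0,-0.01],"spin": 0},
    {"xyz": [0,0,-0.02],"spin": 0},
    {"xyz": [0,0,-0.03],"spin": 0},
    {"xyz": [0,0,-0.05],"spin": 0},
    {"xyz": [0,0,-0.1],"spin": 0},
    {"xyz": [0,0,-0.1],"spin": 0},
    {"xyz": [0,0,-0.1],"spin": 0},
    {"xyz": [0,0,-0.1],"spin": 0},
    {"xyz": [0,0,-0.1],"spin": 0},
    {"xyz": [0,0,0],"spin": 0}
  ]
}}

```text
time: 29.1
tool_pos: [492.5, -46.0, 116.6]
tcp_rot: [3.141, -0.001, 0.058]
contact_force: [0.7, -0.1, -0.1]
grip_width: 0.8
finger_force: 0.0
```

Run:
```python
from h import *
o=bot.get_obs();print({k:np.round(o[k],2) for k in("time","tool_pos","contact_force")})
a=bot.capture("scene")[150:260,205:350];b=bot.capture("top")[150:262,160:310]
f=lambda i:cv2.resize(i,(390,300),interpolation=2)
cv2.imwrite("pics/s5.png",np.hstack([f(a),f(b)]))
```

```text
{'time': np.float64(29.1), 'tool_pos': array([492.5 , -45.99, 116.63]), 'contact_force': array([ 0.73, -0.09, -0.06])}
```

View pics/s5.png

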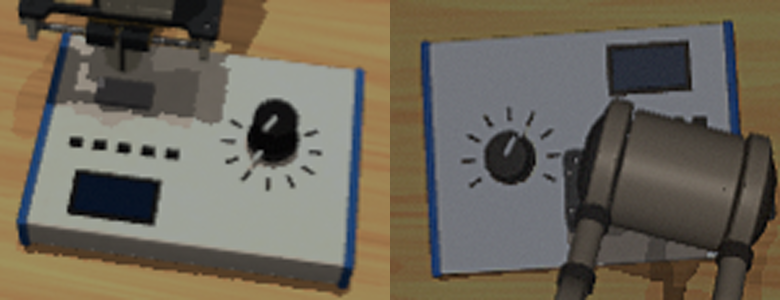

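The key bottomed out at about 9 N and is back up. The dial still points at the sixth tick, and the robot is clear.

```bash
python3 -c "
from plant import bot
print(bot.close_job())"
```

```text
the job is handed in; nothing more can be done
None
```

I handed the job in at about 29 s; no verdict came back, but the last pictures show the dial up on the sixth tick (fifth click), the tone key went right down at about 9 N and was released, and the arm was clear.

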